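# Purge the water filter unit and pull the tall filter cassette

### The arm

A 7-joint arm with a two-finger parallel gripper is mounted at the origin on a cart in front of the work surface, level with it; the furniture and walls round the work are solid. World frame = base frame: x ahead of the robot, y to its left, z up, the work surface at z = 0. Lengths are in m, angles in degrees, forces in N, time in s.
With the tool pointing down it reaches from about 0.35 to 0.9 m from the base axis. Payload 7.2 kg.
Tool frame: the origin (TCP) lies between the finger pads; the fingertips stand 17 mm ahead of it and the grasp point (between the pads) lies 2 mm behind it; y points along the fingers, x is the direction in which the jaws open and shut, and the axes are right-handed (so a half turn about y gives the same grasp; the last joint's range is limited). The gripper opens to 88 mm and grips with 3 to 60 N. Pads are 20 mm wide; open, the fingers measure 115 mm over their backs; the gripper's body (75 mm by 178 mm) begins 61 mm behind the grasp point.
Start: joints at [62.269, 23.554, -0.728, 91.456, 0.321, 64.991, -4.71], TCP at [0.252, -0.572, 0.24] pointing down, gripper open.
Joint ranges: [-169.25, 169.25], [-16.82, 113.86], [-84.01, 82.57], [7.8, 145.47], [-59.2, 239.2], [7.22, 106.19], [-163.78, 163.78]. Speed limits (degrees/s): [136.94, 136.94, 172.46, 172.46, 180, 180, 180].

### API

Orientations are given as a 3x3 rotation matrix whose columns are the frame's x, y, z axes.
In Python, from station import r gives the robot as it stands.
- The arm moves only by the shell command python3 -m creep 'ROWS' [FORCE]. ROWS is JSON, a list of rows, each a list of 3 entries, a list of its own where there are three numbers: the turn, a rotation vector about the tool's x, y, z in degrees, then the shift along the tool's x, y, z in m, then the finger opening in m, from 0 to 0.0878. In form: [[[wx, wy, wz], [x, y, z], gripper], ...]. A call has 1 to 20 rows; each row is the pose to reach, as a shift and turn from the pose commanded when the call began, along the tool's axes at that moment; what a row does not reach only later rows make up. A row lasts 1/8 s, in which the tool goes at most 62.5 mm and 10.7 degrees, less where a joint would pass 70% of its speed; a pose out of reach is approached as far as the arm can. A call with a gripper value outside its range is refused whole. The fingers move at their own pace and stop on an object; FORCE is the grip in N (left out, the last holds). Time passes only in rows, so rows that repeat a pose let the fingers close. It gives the time, the measured TCP pose, the force and the opening at its end, in the units of the state.
- r.get_obs(): the state, without advancing time (a new reading comes with each control period).
- r.get_image(name): name is "scene" or "top"; returns a dict with "color" (400x640x3 uint8, red, green, blue), "fovy" (degrees; the focal length in pixels is half the picture's height over the tangent of half this angle, whatever the lens; pixels are square), "cx", "cy" (the principal point, pixels), "D" ([k1, k2, p1, p2, k3] as OpenCV has them; the pictures are not rectified), "R" (3x3) and "t" (3): a world point X has camera coordinates R X + t. Camera axes: x right, y down, z forward; pixel columns grow to the right and rows downward; lengths in m; the calibration is good to about 2 mm. A picture is of the moment at which its call begins. There is no depth.
- r.close_job(): hands the job in, once; it reports no verdict.
The state is a dict: "t": time; "joint_positions": joint angles; "qd": joint speeds; "joint_efforts": joint torques, N m; "position": TCP position; "eef_rot": TCP orientation; "force": force on the tool from outside, world axes, zero at the start; "ft_torque": the same for the moment, N m; "gripper_width": finger opening in m.
Only numpy, scipy, OpenCV 4.12 (cv2) and the standard library are available. Lean on these libraries where they do the work, as an engineer would, in place of code of your own. Each camera call takes 0.05 s, during which the arm holds its last target.

### The job

The tall filter cassette of the water filter unit is due for a change. First vent the unit: twist the purge knob clockwise as far as its stop, then let go of it and let it come back to rest. Then squeeze the two catches of the taller cassette together, lift the cassette straight up until its foot is a few centimetres clear of the unit, and finish holding it there, upright and still, with both catches squeezed; leave the shorter cassette in its bay and do not disturb the things standing around.

Things in the scene. Friction and masses are not known exactly. Their poses are not given: they have to be found in the camera images.
- filter_dock: White twin water-filter unit, 90 (x) x 246 (y) mm, fixed on the worktop. Origin: centre of its underside; z up. Flat top 70 mm high. Along its y: knob column at +85 mm (62 mm across at its top, 95 mm high), cassette bays at 0 and -85 mm (50 mm deep). Which bay holds the tall cassette varies.
- knob_grip (a point): Black purge knob on the knob column: a bar 44 long, 12 thick, 32 mm tall on edge on a 48 mm disc, turning about the vertical. The point is on its axis, 122 mm above the worktop, 15 mm below the bar's top, 20 mm above the disc. x runs along the bar (at rest the unit's x), y across the 12 mm; turns with the knob.
- purge_knob (a joint): Angle of the purge knob: 0 at rest, grows clockwise seen from above, to its hard stop at 1.2 rad. A spring returns it to 0 when let go (torque 0.016 N m at rest, 0.064 N m at the stop); it is back in about half a second.
- tall_pinch (a point): Tall grey cassette, loose, 0.25 kg, 127 mm tall, 47 x 44 mm, seated in a bay with its foot 20 mm over the worktop. Point: midway between its two black catch pads (22 wide, 28 mm tall, on its -x and +x sides), 103 mm above its foot, 24 mm below its top. Pads 56 mm across at rest, 44 pressed home. z up, x = pinch direction = the unit's x. 1.5 mm play sideways.
- tall_catch_front (a joint): Travel of the tall cassette's catch on its -x side: 0 at rest, 0.006 m pressed fully home; spring 2.5 N at rest, 5.5 N at the end. Its tooth sits under a lip of the bay: the cassette cannot be lifted out until both catches are pressed in more than 3 mm.
- tall_catch_back (a joint): The same for the catch on its +x side.
- short_pinch (a point): The short filter cassette in the other bay: as the tall one but 102 mm tall; the point lies midway between its catch pads, 78 mm above its foot (98 mm above the worktop), 24 mm below its top. It stays seated.
- cup: White espresso cup with a handle, 61 x 79 x 56 mm, standing in front of the unit (towards the robot). Origin under it. Leave alone.
- tamper: Coffee tamper, 58 mm across, 94 mm tall, right of the unit. Origin under it. Leave alone.
- milk_jug: Steel milk jug, 106 x 127 x 119 mm, left of the unit. Origin under it. Leave alone.
- spice_jar: Small jar with a shaker cap, 44 mm across, 90 mm tall, right of the unit. Origin under it. Leave alone.
Mind the look-alikes: they are no part of the job. Leave any purple look-alike of the part that bears tall_pinch alone.

How it is judged (in metres and radians):
On the way, in this order (a step that is already met when the one before it is completed fails the run):
1. the purge knob is turned to its stop (value of joint purge_knob above 1.1 rad), for 0.1 s.
2. the knob is let go and back at rest (value of joint purge_knob below 0.1 rad and contact force between the fingers and purge_knob below 0.1 N), for 0.1 s.
3. both catches of the tall cassette are pressed in while it still sits in its bay (value of joint each of tall_catch_front, tall_catch_back above 0.0035 m and z of tall_pinch in the frame of filter_dock below 0.135 m), for 0.05 s.
At the end, for the whole second after the job is handed in: Tall cassette held still (<0.03 m/s), within 0.25 rad of upright, raised 57 mm or more, both catches pressed over 3.5 mm by the fingers (over 2 N each), touching neither unit nor short cassette; short cassette within 6 mm of its seat; knob at rest (<0.1 rad) (z of tall_pinch in the frame of filter_dock above 0.18 m and angle between tall_pinch's own z axis and vertical below 0.25 rad and value of joint each of tall_catch_front, tall_catch_back above 0.0035 m and contact force between the fingers and tall_catch_front above 2 N and contact force between the fingers and tall_catch_back above 2 N and contact force between tall_cassette and filter_dock below 0.1 N and contact force between tall_cassette and short_cassette below 0.1 N and linear speed of tall_cassette below 0.03 m/s and distance of short_pinch from where it was at the start of the episode below 0.006 m and value of joint purge_knob below 0.1 rad); the arm keeps its last pose, push and grip.
It fails at once if the short cassette is pulled out of its seat (distance of short_pinch from where it was at the start of the episode above 0.01 m).
It fails at once if a bystander is disturbed (moved more than 3 cm) (distance of any of cup, tamper, milk_jug, spice_jar from where it was at the start of the episode above 0.03 m).
It also fails if it takes over 51 s, if anything falls off the work surface, if the arm or the gripper's body presses on something with over 40 N, if the wrist force passes 120 N, or if a joint passes its speed limit or range.

## Working session

There is one attempt and no reset: what is moved stays moved. The work goes in short steps, Python scripts to look and compute and a shell command to move; the robot and the scene stay as the last step left them, time stands still between calls to the robot, and variables do not carry over. Pictures are saved under pics/ and viewed, and the job is handed in when it is done.

```bash
mkdir -p pics
python3 - <<'E'
from station import r
import cv2,numpy as np
o=r.get_obs();print(o['t'],o['position'],np.round(o['eef_rot'],3),o['gripper_width'],o['force'])
for n in('scene','top'):
    im=r.get_image(n);cv2.imwrite(f'pics/{n}0.png',im['color'][:,:,::-1]);print(n,im['fovy'],im['cx'],im['cy'],im['D'],np.round(im['R'],3),im['t'])
E
```

```text
0.0 [ 0.25221817 -0.57131718  0.23882777] [[ 0.404 -0.001  0.915]
 [-0.915  0.001  0.404]
 [-0.002 -1.    -0.   ]] 0.08795964805529725 [ 0.22319346 -0.11603778 -0.51147297]
scene 46.10283859825004 327.7794356196285 198.2750570769703 [-0.06057751  0.          0.          0.          0.        ] [[-0.888 -0.46   0.016]
 [-0.328  0.607 -0.724]
 [ 0.324 -0.647 -0.69 ]] [0.45222291 0.2288399  1.08871151]
top 51.696540264669075 316.4982172121706 198.83936006929747 [-0.07335838  0.          0.          0.          0.        ] [[ 0.009 -1.    -0.013]
 [-0.998 -0.009 -0.063]
 [ 0.063  0.014 -0.998]] [-0.01032238  0.52879292  1.14817722]
```

View pics/scene0.png

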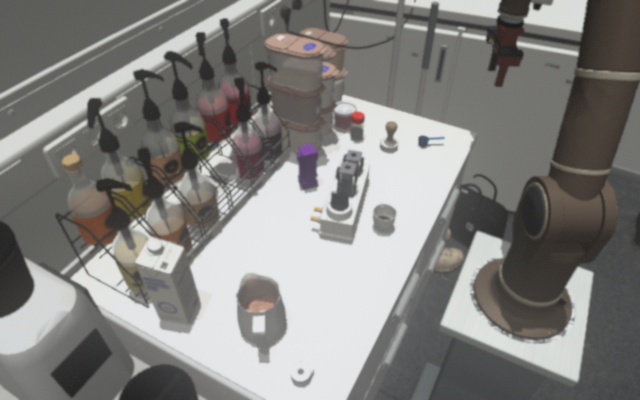

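View pics/top0.png

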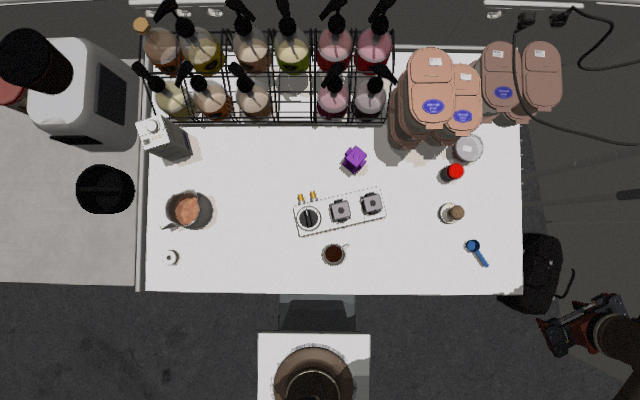

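```bash
cat > h.py <<'E'
from station import r
import cv2,numpy as np
def cam(n):
    im=r.get_image(n);H=400
    f=200/np.tan(np.radians(im['fovy']/2))
    im['K']=np.array([[f,0,im['cx']],[0,f,im['cy']],[0,0,1]]);im['D']=np.array(im['D'])
    return im
def proj(im,X):
    X=np.atleast_2d(np.array(X,float))
    return cv2.projectPoints(X,cv2.Rodrigues(im['R'])[0],np.array(im['t']),im['K'],im['D'])[0][:,0]
def ray(im,px):
    u=cv2.undistortPoints(np.array([[px]],float),im['K'],im['D'])[0,0]
    R=np.array(im['R']);return -R.T@im['t'],R.T@np.array([u[0],u[1],1])
def plane(im,px,z):
    c,d=ray(im,px);return c+d*(z-c[2])/d[2]
def crop(im,x0,y0,x1,y1,s,name):
    c=cv2.resize(im['color'][y0:y1,x0:x1,::-1],None,fx=s,fy=s,interpolation=cv2.INTER_CUBIC);cv2.imwrite(name,c)
E
python3 - <<'E'
from h import *
a=cam('scene');crop(a,285,125,405,245,5,'pics/s1.png')
b=cam('top');crop(b,285,140,405,270,4.5,'pics/t1.png')
E
```

```text
(no output)
```

View pics/s1.png

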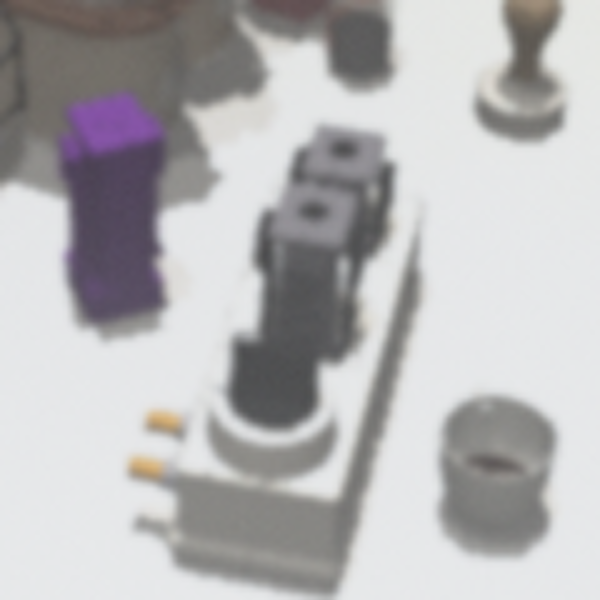

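View pics/t1.png

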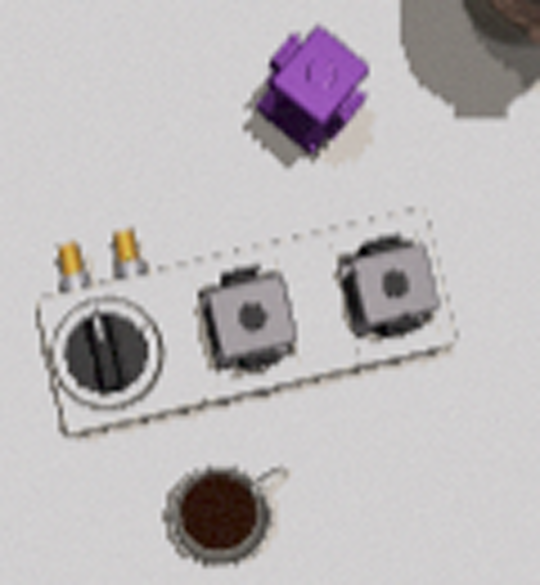

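Run:
```python
from h import *
a=cam('scene');b=cam('top')
def tri(p,q):
    c1,d1=ray(a,p);c2,d2=ray(b,q)
    A=np.stack([d1,-d2],1);s=np.linalg.lstsq(A,c2-c1,rcond=None)[0]
    x,y=c1+s[0]*d1,c2+s[1]*d2;return (x+y)/2,np.linalg.norm(x-y)
for n,p,q in(('A',(315,210),(252,317)),('B',(345,148),(396,285))):
    print(n,tri((p[0]/5+285-.4,p[1]/5+125-.4),(q[0]/4.5+285-.4,q[1]/4.5+140-.4)))
for q in((38,297),(430,207),(457,345),(66,436)): print(plane(b,(q[0]/4.5+284.6,q[1]/4.5+139.6),.07))
print(plane(b,(106/4.5+284.6,352/4.5+139.6),.137), plane(b,(107/4.5+284.6,353/4.5+139.6),.095),plane(b,(75/4.5+284.6,325/4.5+139.6),.095))
for z in(.122,.147):print(z,plane(b,(252/4.5+284.6,317/4.5+139.6),z),plane(b,(396/4.5+284.6,285/4.5+139.6),z))
```

```text
A (array([ 0.49214862, -0.0682616 ,  0.14704752]), np.float64(0.0021782506705506233))
B (array([ 0.51233271, -0.15115924,  0.12182757]), np.float64(0.0014357847203942866))
[0.50673967 0.05667203 0.07      ]
[ 0.56275929 -0.17758484  0.07      ]
[ 0.48025769 -0.1937103   0.07      ]
[0.42404028 0.03893828 0.07      ]
[0.47315772 0.01338776 0.137     ] [0.47326956 0.01420803 0.095     ] [0.48942843 0.0330705  0.095     ]
0.122 [ 0.49405357 -0.06896342  0.122     ] [ 0.51298624 -0.15086236  0.122     ]
0.147 [ 0.49315487 -0.06784256  0.147     ] [ 0.51163966 -0.14780408  0.147     ]
```

Two grey cassettes stand on the unit. A is at top (341,210) / scene (348,167). B is at top (373,203) / scene (354,155). The purple one at top (354,158) is the look-alike. Triangulated tops are 147 mm for A and 122 mm for B, so A, in the middle bay, is the tall cassette, and the crops confirm it. The unit's yaw is 13.5°, with the knob at (0.473, 0.014) and A at (0.493, -0.068). I'll move above the knob first.

```bash
python3 -m creep '[[[0,-10,0],[-0.026,0,0.026],0.06],[[0,-20,0],[-0.052,0,0.052],0.06],[[0,-30,0],[-0.079,0,0.077],0.06],[[0,-40,0],[-0.105,0,0.103],0.06],[[0,-50,0],[-0.131,0,0.129],0.06],[[0,-60,0],[-0.158,0,0.155],0.06],[[0,-70,0],[-0.184,0,0.181],0.06],[[0,-80,0],[-0.210,0,0.206],0.06],[[0,-90,0],[-0.236,0,0.232],0.06],[[0,-100,0],[-0.263,0,0.258],0.06],[[0,-110,0],[-0.289,0,0.284],0.06],[[0,-120,0],[-0.315,0,0.310],0.06],[[0,-130,0],[-0.341,0,0.335],0.06],[[0,-140,0],[-0.368,0,0.361],0.06],[[0,-150,0],[-0.394,0,0.387],0.06],[[0,-160,0],[-0.420,0,0.413],0.06],[[0,-169.7,0],[-0.4465,0,0.4386],0.06],[[0,-169.7,0],[-0.4465,0,0.4386],0.06],[[0,-169.7,0],[-0.4465,0,0.4386],0.06],[[0,-169.7,0],[-0.4465,0,0.4386],0.06]]' 20
cat > s.py <<'E'
from h import *
o=r.get_obs();R=o['eef_rot'];print(round(o['t'],2),np.round(o['position'],4),np.round(R,3).tolist(),'head',np.degrees(np.arctan2(R[1][0],R[0][0])),round(o['gripper_width'],4),np.round(o['force'],2),np.round(o['ft_torque'],2),np.round(o['joint_positions'],0))
E
python3 s.py
```

```text
t: 2.8
position: [0.473, 0.0125, 0.2396]
eef_rot: [[-0.231, -0.0, -0.973], [0.973, -0.001, -0.231], [-0.001, -1.0, 0.001]]
force: [-0.1, -0.7, -0.3]
gripper_width: 0.0599
2.8 [0.473  0.0125 0.2396] [[-0.231, -0.0, -0.973], [0.973, -0.001, -0.231], [-0.001, -1.0, 0.001]] head 103.35083748576386 0.0599 [-0.09 -0.68 -0.26] [ 0.09 -0.15  0.03] [ 33.  14. -47. 109.  12.  61.  85.]
```

```bash
python3 -m creep '[[[0,0,0],[0.0015,0.03,0],0.06],[[0,0,0],[0.0015,0.055,0],0.06],[[0,0,0],[0.0015,0.076,0],0.06],[[0,0,0],[0.0015,0.076,0],0.06]]'
python3 - <<'E'
from h import *
a=cam('scene');crop(a,285,105,405,225,5,'pics/s2.png');b=cam('top');crop(b,250,140,370,260,5,'pics/t2.png')
E
```

```text
t: 3.3
position: [0.4719, 0.0142, 0.1626]
eef_rot: [[-0.232, -0.003, -0.973], [0.973, -0.0, -0.232], [0.0, -1.0, 0.003]]
force: [0.0, -0.2, 0.6]
gripper_width: 0.0601
```

View pics/s2.png

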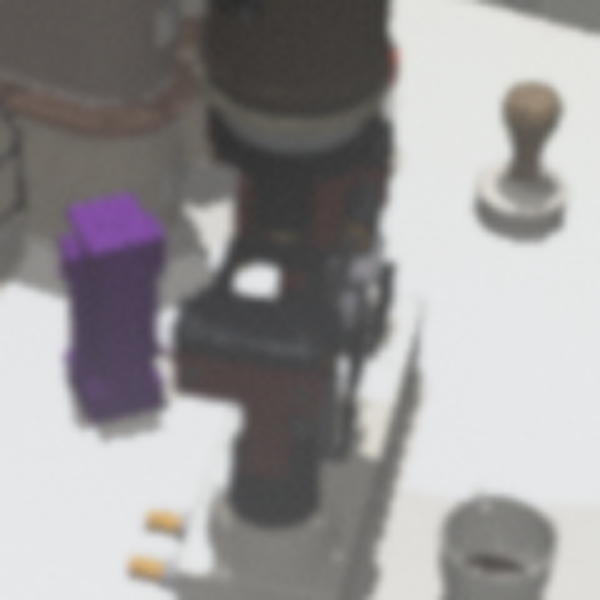

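View pics/t2.png

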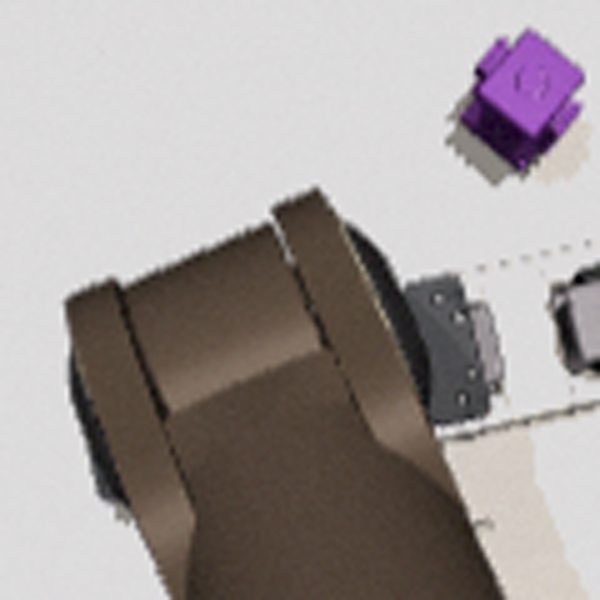

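The gripper straddles the knob in the scene crop: the finger is at (275,450), with the knob ring below it. The body will pass well above the tall cassette. I'll descend and close.

```bash
python3 -m creep '[[[0,0,0],[0,0.018,-0.001],0.06],[[0,0,0],[0,0.036,-0.001],0.06],[[0,0,0],[0,0.036,-0.001],0.06],[[0,0,0],[0,0.036,-0.001],0.0],[[0,0,0],[0,0.036,-0.001],0.0],[[0,0,0],[0,0.036,-0.001],0.0],[[0,0,0],[0,0.036,-0.001],0.0],[[0,0,0],[0,0.036,-0.001],0.0]]' 20; python3 s.py
```

```text
t: 4.4
position: [0.474, 0.0155, 0.1278]
eef_rot: [[-0.234, 0.0, -0.972], [0.972, -0.0, -0.234], [-0.0, -1.0, -0.0]]
force: [-0.5, 0.3, 0.1]
gripper_width: 0.0134
4.4 [0.474  0.0155 0.1278] [[-0.234, 0.0, -0.972], [0.972, -0.0, -0.234], [-0.0, -1.0, -0.0]] head 103.51719759933246 0.0134 [-0.48  0.27  0.08] [ 0.05 -0.09  0.04] [ 28.  23. -43. 117.  21.  48.  76.]
```

```bash
python3 -m creep '[[[0,8,0],[0,0,0],0],[[0,16,0],[0,0,0],0],[[0,24,0],[0,0,0],0],[[0,32,0],[0,0,0],0],[[0,40,0],[0,0,0],0],[[0,48,0],[0,0,0],0],[[0,56,0],[0,0,0],0],[[0,62,0],[0,0,0],0],[[0,66,0],[0,0,0],0],[[0,68,0],[0,0,0],0],[[0,68,0],[0,0,0],0],[[0,68,0],[0,0,0],0]]' 20; python3 s.py
```

```text
t: 5.9
position: [0.474, 0.0149, 0.1277]
eef_rot: [[0.813, 0.0, -0.582], [0.582, -0.001, 0.813], [-0.0, -1.0, -0.001]]
force: [0.7, -5.7, 2.7]
gripper_width: 0.0119
5.9 [0.474  0.0149 0.1277] [[0.813, 0.0, -0.582], [0.582, -0.001, 0.813], [-0.0, -1.0, -0.001]] head 35.56118803903957 0.0119 [ 0.68 -5.65  2.7 ] [-1.27 -0.14  0.08] [ 16.  19. -28. 117.  13.  46.  16.]
```

Run:
```python
from h import *
a=cam('scene');crop(a,285,125,405,245,5,'pics/s3.png')
```

```text
(no output)
```

View pics/s3.png

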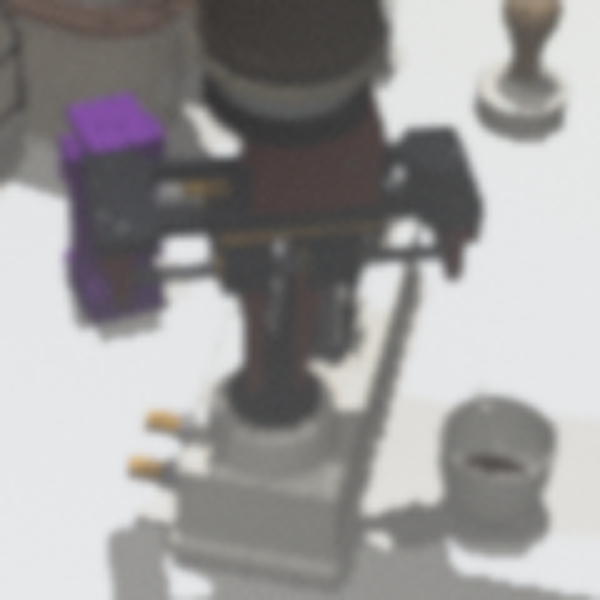

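The knob is gripped and turned about 68°; the body lies across the unit and is free on both sides. I'll add a few degrees to feel the stop.

```bash
python3 -m creep '[[[0,2,0],[0,0,0],0],[[0,3,0],[0,0,0],0],[[0,3,0],[0,0,0],0],[[0,3,0],[0,0,0],0]]' 20; python3 s.py
```

```text
t: 6.45
position: [0.474, 0.0149, 0.1277]
eef_rot: [[0.842, 0.0, -0.539], [0.539, -0.001, 0.842], [-0.0, -1.0, -0.001]]
force: [0.3, -5.5, 3.3]
gripper_width: 0.0116
6.45 [0.474  0.0149 0.1277] [[0.842, 0.0, -0.539], [0.539, -0.001, 0.842], [-0.0, -1.0, -0.001]] head 32.59711277509996 0.0116 [ 0.35 -5.46  3.29] [-1.28 -0.14  0.35] [ 15.  19. -27. 117.  12.  46.  13.]
```

The moment jumped from 0.08 to 0.35 N m, so the knob is at its stop. I'll let go.

```bash
python3 -m creep '[[[0,0,0],[0,0,0],0.075],[[0,0,0],[0,0,0],0.075],[[0,0,0],[0,0,0],0.075],[[0,0,0],[0,0,0],0.075],[[0,0,0],[0,-0.03,0],0.075],[[0,0,0],[0,-0.065,0],0.075],[[0,0,0],[0,-0.1,0],0.088],[[0,0,0],[0,-0.1,0],0.0875],[[0,0,0],[0,-0.1,0],0.0875]]' 20; python3 s.py
```

```text
t: 7.58
position: [0.4735, 0.0157, 0.227]
eef_rot: [[0.843, -0.001, -0.538], [0.538, 0.0, 0.843], [-0.0, -1.0, 0.0]]
force: [0.8, -0.7, -0.1]
gripper_width: 0.0874
7.58 [0.4735 0.0157 0.227 ] [[0.843, -0.001, -0.538], [0.538, 0.0, 0.843], [-0.0, -1.0, 0.0]] head 32.534063859129354 0.0874 [ 0.78 -0.7  -0.13] [ 0.02 -0.07  0.04] [ 18.  12. -29. 111.   7.  59.  18.]
```

```bash
python3 - <<'E'
from h import *
a=cam('scene');crop(a,285,125,405,245,5,'pics/s4.png')
E
python3 -m creep '[[[0,6,0],[-0.010,0,-0.027],0.0875],[[0,12,0],[-0.019,0,-0.054],0.0875],[[0,19,0],[-0.029,0,-0.0815],0.0875],[[0,19,0],[-0.029,0,-0.0815],0.0875],[[0,19,0],[-0.029,0,-0.0815],0.0875]]'
python3 s.py
python3 - <<'E'
from h import *
a=cam('scene');crop(a,285,125,405,245,5,'pics/s5.png')
E
```

```text
t: 8.25
position: [0.4928, -0.0678, 0.2267]
eef_rot: [[0.972, -0.002, -0.236], [0.236, 0.001, 0.972], [-0.001, -1.0, 0.001]]
force: [-0.2, 1.4, -0.8]
gripper_width: 0.0871
8.25 [ 0.4928 -0.0678  0.2267] [[0.972, -0.002, -0.236], [0.236, 0.001, 0.972], [-0.001, -1.0, 0.001]] head 13.65657274416404 0.0871 [-0.22  1.38 -0.83] [-0.01 -0.06 -0.05] [ 22.  14. -23. 108.   6.  59.  10.]
```

View pics/s4.png

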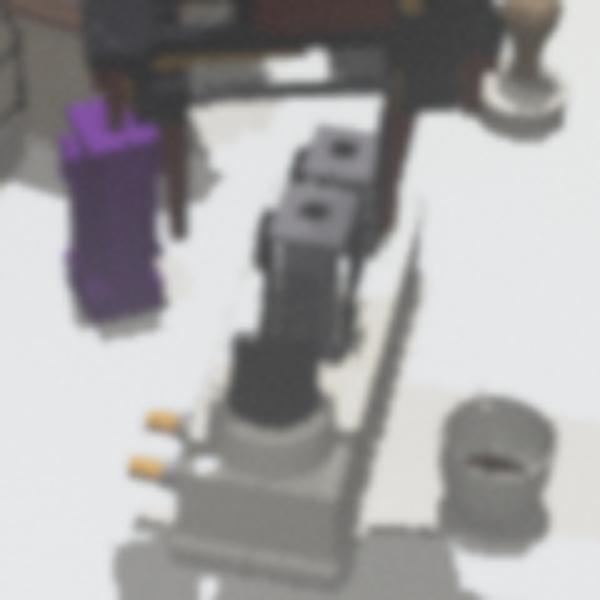

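View pics/s5.png

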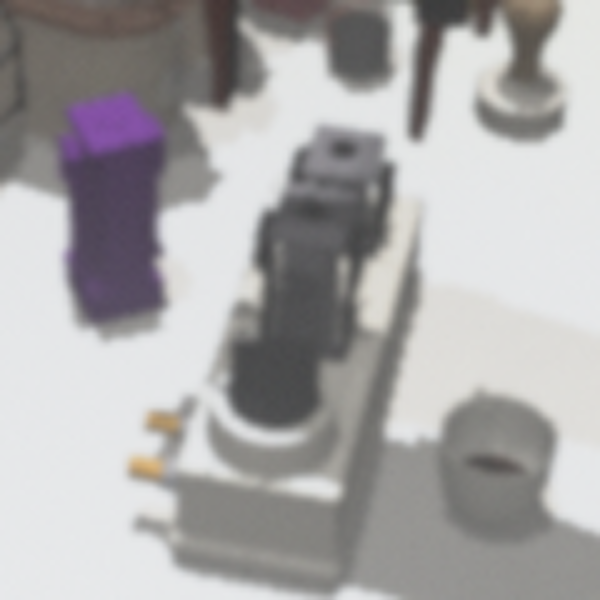

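The knob is back at rest, with the bar at (275,380) as it was at the start. The open gripper is centred over the tall cassette. I'll descend and squeeze.

```bash
python3 -m creep '[[[0,0,0],[0,0.035,0.0],0.0875],[[0,0,0],[0,0.065,0],0.0875],[[0,0,0],[0,0.09,0],0.0875],[[0,0,0],[0,0.105,0],0.0875],[[0,0,0],[0,0.105,0],0.0875],[[0,0,0],[0,0.105,0],0.0875]]' 30; python3 s.py
python3 - <<'E'
from h import *
a=cam('scene');crop(a,285,105,405,225,5,'pics/s6.png')
E
```

```text
t: 9.05
position: [0.4939, -0.0685, 0.1235]
eef_rot: [[0.972, 0.001, -0.234], [0.234, -0.0, 0.972], [0.001, -1.0, -0.0]]
force: [-1.1, -0.0, -0.3]
gripper_width: 0.0874
9.05 [ 0.4939 -0.0685  0.1235] [[0.972, 0.001, -0.234], [0.234, -0.0, 0.972], [0.001, -1.0, -0.0]] head 13.556921850299418 0.0874 [-1.06 -0.05 -0.28] [-0.02 -0.08  0.06] [ 20.  21. -22. 115.  11.  46.   6.]
```

View pics/s6.png

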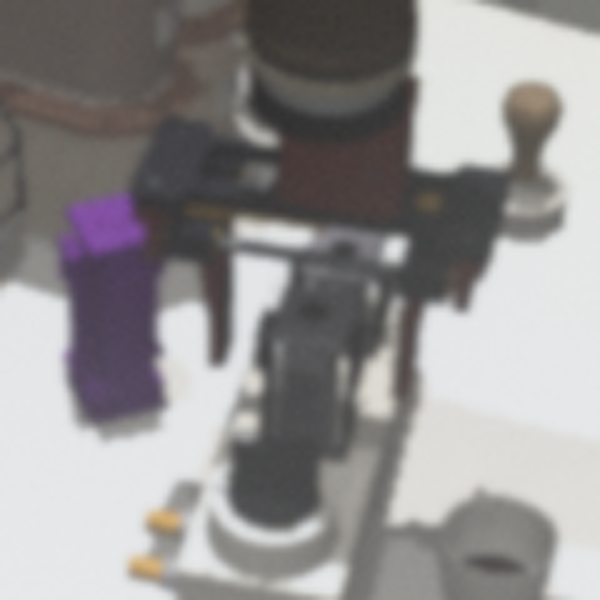

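```bash
python3 -m creep '[[[0,0,0],[0,0.002,0],0.06],[[0,0,0],[0,0.002,0],0.055],[[0,0,0],[0,0.002,0],0.05],[[0,0,0],[0,0.002,0],0.045],[[0,0,0],[0,0.002,0],0.03],[[0,0,0],[0,0.002,0],0.03],[[0,0,0],[0,0.002,0],0.03],[[0,0,0],[0,0.002,0],0.03]]' 30; python3 s.py
```

```text
t: 10.1
position: [0.4937, -0.0687, 0.1211]
eef_rot: [[0.972, 0.001, -0.234], [0.234, -0.0, 0.972], [0.001, -1.0, -0.0]]
force: [-0.2, -0.5, 6.1]
gripper_width: 0.0403
10.1 [ 0.4937 -0.0687  0.1211] [[0.972, 0.001, -0.234], [0.234, -0.0, 0.972], [0.001, -1.0, -0.0]] head 13.527601130048254 0.0403 [-0.22 -0.47  6.07] [-0.03  0.1  -0.01] [ 20.  21. -22. 115.  11.  46.   6.]
```

The opening reads 40.3 mm, less than the 44 mm expected, so I'm checking before lifting.

```bash
python3 - <<'E'
from h import *
a=cam('scene');crop(a,305,125,405,225,6,'pics/s7.png')
E
python3 s.py
```

```text
10.15 [ 0.4937 -0.0688  0.1211] [[0.972, 0.001, -0.234], [0.234, -0.0, 0.972], [0.001, -1.0, -0.0]] head 13.525744529739034 0.0401 [-0.92  0.42  5.65] [-0.01  0.1   0.  ] [ 20.  21. -22. 115.  11.  46.   6.]
```

View pics/s7.png

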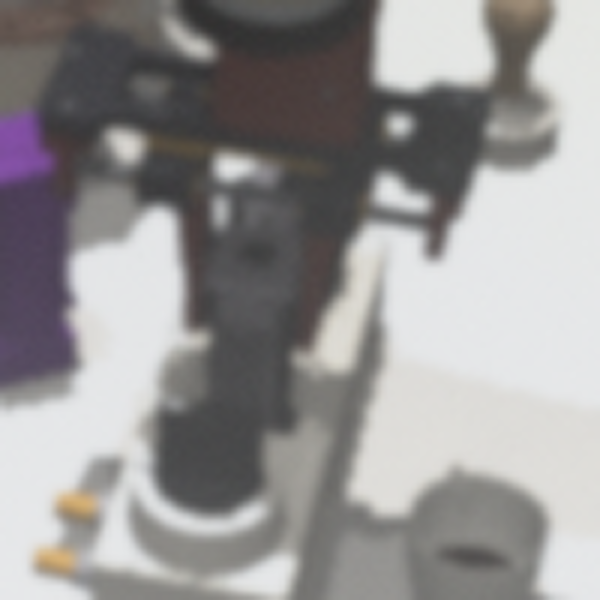

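Both fingers are on the pads: the left at (200,280), the right at (315,300). The cassette is still seated. I'll lift slowly.

```bash
python3 -m creep '[[[0,0,0],[0,-0.003,0],0.03],[[0,0,0],[0,-0.007,0],0.03],[[0,0,0],[0,-0.012,0],0.03],[[0,0,0],[0,-0.017,0],0.03],[[0,0,0],[0,-0.017,0],0.03]]' 30; python3 s.py
```

```text
t: 10.78
position: [0.4936, -0.0688, 0.1381]
eef_rot: [[0.972, 0.001, -0.234], [0.234, -0.0, 0.972], [0.001, -1.0, -0.0]]
force: [0.1, -0.2, -2.4]
gripper_width: 0.0402
10.78 [ 0.4936 -0.0688  0.1381] [[0.972, 0.001, -0.234], [0.234, -0.0, 0.972], [0.001, -1.0, -0.0]] head 13.519434028489208 0.0402 [ 0.11 -0.17 -2.45] [-0.03 -0.06 -0.01] [ 20.  20. -22. 114.  10.  48.   7.]
```

The force is -2.4 N, which is the cassette's weight, so it is free of the lip and in the fingers. I'll continue up.

```bash
python3 -m creep '[[[0,0,0],[0,-0.006,0],0.03],[[0,0,0],[0,-0.013,0],0.03],[[0,0,0],[0,-0.021,0],0.03],[[0,0,0],[0,-0.029,0],0.03],[[0,0,0],[0,-0.037,0],0.03],[[0,0,0],[0,-0.045,0],0.03],[[0,0,0],[0,-0.053,0],0.03],[[0,0,0],[0,-0.06,0],0.03],[[0,0,0],[0,-0.065,0],0.03],[[0,0,0],[0,-0.068,0],0.03],[[0,0,0],[0,-0.068,0],0.03],[[0,0,0],[0,-0.068,0],0.03],[[0,0,0],[0,-0.068,0],0.03],[[0,0,0],[0,-0.068,0],0.03]]' 30; python3 s.py
python3 - <<'E'
from h import *
a=cam('scene');crop(a,285,105,405,225,5,'pics/s8.png');b=cam('top');crop(b,270,140,410,270,4,'pics/t8.png')
E
```

```text
t: 12.52
position: [0.4932, -0.0687, 0.2055]
eef_rot: [[0.972, -0.0, -0.234], [0.234, 0.0, 0.972], [-0.0, -1.0, 0.0]]
force: [-0.4, 0.7, -2.3]
gripper_width: 0.0407
12.53 [ 0.4932 -0.0687  0.2055] [[0.972, -0.0, -0.234], [0.234, 0.0, 0.972], [-0.0, -1.0, 0.0]] head 13.526095286125233 0.0407 [-0.38  0.67 -2.34] [-0.02 -0.08  0.03] [ 22.  15. -23. 110.   7.  56.   9.]
```

View pics/s8.png

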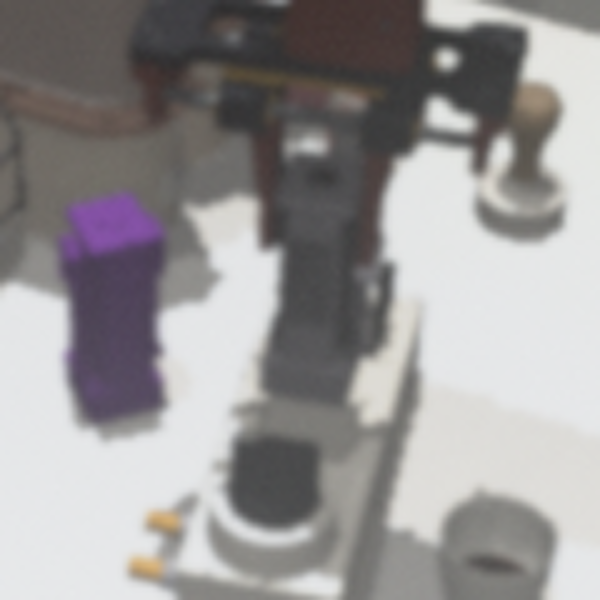

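View pics/t8.png

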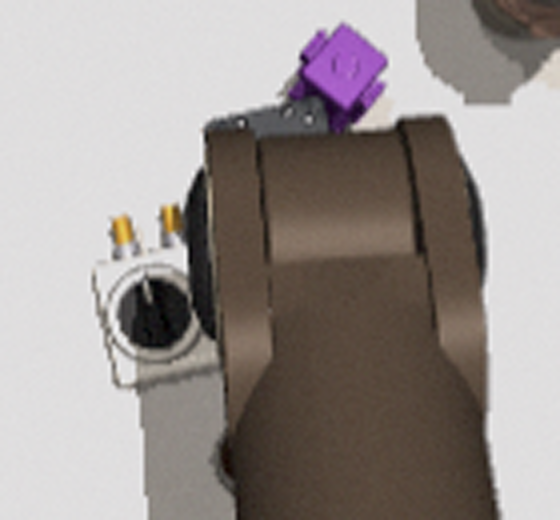

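The cassette hangs upright between the fingers in the scene crop, with its foot at (310,385) clear of the unit's top. The knob is at rest, and the short cassette (375,300), the cup and the tamper are in place. I'm handing in.

```bash
python3 -c "
from station import r
print(r.close_job())"; python3 s.py
```

```text
the job is handed in; nothing more can be done
None
the job is handed in; nothing more can be done
```

The job is handed in. I vented the unit, squeezed the tall cassette's catches, and lifted it about 84 mm. It is held upright over its bay with a 30 N grip, and everything took about 12.5 s of the 51 s allowed.

- **Tall cassette:** of the two grey cassettes, the middle one measured 147 mm at its top and the other 122 mm, so the middle one was the tall one.
- **Knob:** I turned it clockwise about 71°, until the moment on the wrist jumped from 0.08 to 0.35 N m, which is the stop. After I let go, the camera showed it back at rest.
- **Last checks:** TCP height was 0.2055 m, the tool was vertical, and the weight on the wrist was 2.3 N, about right for 0.25 kg. The cassette's foot was clear of the unit, and the short cassette, knob, cup, tamper and purple look-alike were in place in the last pictures. I did not check the milk jug and spice jar again, but the arm never went near them.
- **One disagreement:** the finger opening read 40 to 41 mm instead of the expected 44 mm with both catches fully pressed. I put this down to give in the catches and pads under the grip. The lift was free, so the catches had released.

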